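# Set the damper adjuster to four clicks

### The arm

A 6-joint arm with a two-finger parallel gripper is mounted at the origin on the work surface. World frame = base frame: x ahead of the robot, y to its left, z up, the work surface at z = 0. Lengths are in m, angles in rad, forces in N, time in s.
With the tool pointing down it reaches from about 0.325 to 0.85 m from the base axis. Payload 15.5 kg.
Tool frame: the origin (TCP) lies at the very end of the fingers, on their centre line; the grasp point (between the pads) lies 19 mm behind it (r.hold_point_z is the distance from the TCP to the grasp point, in m); y points along the fingers, z is the direction in which the jaws open and shut, and the axes are right-handed (so a half turn about y gives the same grasp; the last joint's range is limited). The gripper opens to 91 mm and grips with 3 to 60 N. Pads are 32 mm wide; open, the fingers measure 118 mm over their backs; the gripper's body (76 mm by 178 mm) begins 60 mm behind the grasp point.
Start: joints at [-1.341, 0.494, 1.345, -0, 1.302, -0.096], TCP at [0.2, -0.592, 0.214] pointing down, gripper open.
Joint ranges: [-2.91, 2.91], [-0.82, 2.16], [0.22, 2.67], [-1.22, 4.37], [0.12, 2.79], [-3.08, 3.08]. Speed limits (rad/s): [1.89, 1.89, 2.57, 3.01, 3.01, 3.01].

### API

Orientations are given as a unit quaternion [w, x, y, z].
In Python, from cell import r gives the robot as it stands.
- The arm moves only by the shell command python3 -m handwheel 'ROWS' [FORCE]. ROWS is a JSON object of lists of equal length, an entry for each row: "turn": the turn, a rotation vector about the tool's x, y, z in rad, a list of three; "travel": the shift along the tool's x, y, z in m, a list of three; "claw": the closure in counts, from 0 (fully open) to 255 (shut). In form: {"turn": [[ax, ay, az], ...], "travel": [[tx, ty, tz], ...], "claw": [claw, ...]}. A call has 1 to 10 rows; each row shifts and turns the commanded pose from where the row before left it, along the tool's axes as they then stand; what a row does not reach is not made up. A row lasts 1/8 s, in which the tool goes at most 62.5 mm and 10.7 degrees, less where a joint would pass 70% of its speed; a pose out of reach is approached as far as the arm can. A call is refused whole if a number of a shift passes 0.0625 or a number of a turn 0.188, either way. A call with a gripper value outside its range is refused whole. The fingers move at their own pace and stop on an object; FORCE is the grip in N (left out, the last holds). Time passes only in rows, so rows that do not move let the fingers close. It gives the time, the measured TCP pose, the force and the opening at its end, in the units of the state.
- r.sense(): the state, without advancing time (a new reading comes with each control period).
- r.read_camera(name): name is "scene" or "top" or "wrist"; returns a dict with "image" (480x640x3 uint8, blue, green, red), "fx", "fy", "cx", "cy" (pixels), "D" ([k1, k2, p1, p2, k3] as OpenCV has them; the pictures are not rectified), "extrinsics" (4x4, takes a point from camera to world coordinates); the wrist camera has in their place "hand_eye" (4x4, takes a point from camera to tool coordinates, whose origin is the TCP and whose axes are the tool frame's). Camera axes: x right, y down, z forward; pixel columns grow to the right and rows downward; lengths in m; the calibration is good to about 2 mm. A picture is of the moment at which its call begins: read the wrist's pose just before it. There is no depth.
- r.close_job(): hands the job in, once; it reports no verdict.
Trained networks look in a picture, given as the dict that the camera call returned (one of the last four; its "shot" number tells which), for a name from the list of things; names that differ only in an ending like _2 or _b are one class to them, and where a whole thing is asked for, a point or a joint stands for the part that bears it (a point fixed in the world has none). Each returns a list of dicts, best first, with "score" (0 to 1); they miss things now and then, are a little off and sometimes report something else, mostly with a low value. They report only what shows in the picture. A call takes as long as a camera call.
- r.cut_out(picture, thing): "region" (480x640 bool, what is visible of it) and "box" ([left, top, width, height] in pixels, round what is visible of it).
- r.place_of(picture, thing): "pixel" ([column, row] in pixels: a listed point, or the origin of a listed thing).
The state is a dict: "t": time; "joint_positions": joint angles; "qvel": joint speeds; "tau": joint torques, N m; "eef_pos": TCP position; "tool_rot": TCP orientation; "wrist_force": force on the tool from outside, world axes, zero at the start; "moment": the same for the moment, N m; "width": finger opening in m.
Only numpy, scipy, OpenCV 4.12 (cv2) and the standard library are available. Lean on these libraries where they do the work, as an engineer would, in place of code of your own. Each camera call takes 0.05 s, during which the arm holds its last target. There are 200 camera calls.

### The job

Set the adjustable damper at the near front wheel of the car: turn the red knob on top of the strut tower clockwise all the way to its stop, then back it off exactly four clicks and let go of it. Leave the wrench, the plastic cap and the dish of nuts where they lie.

Things in the scene. Friction and masses are not known exactly. Their poses are not given: they have to be found in the camera images.
- knob (a point): Centre, half-way up, of the round knurled red knob: 32 mm across, 22 mm tall, axis vertical, on a 14 mm rod in the middle of the near strut tower (blue dome, 190 mm across its flat top). Its underside is 41 mm above the tower top, 16 mm above a hex nut; three studs 68 mm from the axis stand 17 mm above the tower top. z up; x along the white index line on the knob, turning with it.
- adjuster (a joint): Turn of the knob, rad: 0 at the clockwise (full firm) stop, growing counter-clockwise seen from above. It clicks into a notch every 20 degrees (0.349 rad); the first notch is at the stop, so the value is 0.349 x the clicks backed off. 12 clicks of travel; starts 1 to 3 clicks off the stop. Takes about 0.1 N m to turn over a click; let go, it settles into the nearest notch.
- wrench: Loose steel wrench, 190 mm long, 8 mm thick, lying along its own x on the flat black lid of the air-filter box beyond the tower; the lid is 77 mm lower than the middle of the knob. Origin under its middle. Leave it alone.
- cap: loose black plastic cap of the strut tower, 80 mm across, 24 mm tall, lying on the inner wing on the -y side of the tower; origin at the centre of its underside. Leave it alone.
- dish: Loose round steel dish with three nuts in it, 116 mm across, 26 mm tall, standing on the blue inner wing on the +y side of the tower; origin at the centre of its underside. Leave it alone.
- car: Front end of the car beside the bench, bonnet off; it does not move. Origin on the knob's axis, at bench height; x points across the engine bay away from the robot, y to the car's front, z up. The knob's middle is 107 mm above the origin, the tower's top 55 mm. The blue front wing between bench and tower is up to 100 mm high, 165 to 320 mm from the axis; all else within 250 mm is below 90 mm.

How it is judged:
On the way:
1. the knob has been turned clockwise against its stop (value of joint adjuster below 0.1 rad), for 0.1 s.
At the end, for the whole second after the job is handed in: The knob rests in the fourth notch back from its clockwise stop (1.396 rad, within 0.12 rad, which is a third of a click), after having been at the stop; the wrench, cap and dish lie within 30 mm of where they were (value of joint adjuster between 1.276 and 1.516 rad and velocity of joint adjuster between -0.05 and 0.05 rad/s and distance of each of wrench, cap, dish from where it was at the start of the episode below 0.03 m); the robot touches nothing.
It fails at once if the wrench, the cap or the dish is shifted by more than 30 mm (distance of any of wrench, cap, dish from where it was at the start of the episode above 0.03 m).
It also fails if it takes over 38 s, if anything falls off the work surface, if the arm or the gripper's body presses on something with over 40 N, if the wrist force passes 120 N, or if a joint passes its speed limit or range.

## Working session

There is one attempt and no reset: what is moved stays moved. The work goes in short steps, Python scripts to look and compute and a shell command to move; the robot and the scene stay as the last step left them, time stands still between calls to the robot, and variables do not carry over. Pictures are saved under pics/ and viewed, about 8 in all and at most 12, crops included, and the job is handed in when it is done.

```bash
mkdir -p pics
cat > h.py <<'E'
import numpy as np, cv2
from scipy.spatial.transform import Rotation as R
from cell import r
def tool():
    s=r.sense(); q=s["tool_rot"]; T=np.eye(4)
    T[:3,:3]=R.from_quat([q[1],q[2],q[3],q[0]]).as_matrix(); T[:3,3]=s["eef_pos"]; return T
def shot(n):
    T=tool(); p=r.read_camera(n)
    p["E"]=np.array(p["extrinsics"]) if "extrinsics" in p else T@np.array(p["hand_eye"]); return p
def K(p): return np.array([[p["fx"],0,p["cx"]],[0,p["fy"],p["cy"]],[0,0,1.]])
def ray(p,px):
    u=cv2.undistortPoints(np.array([[px]],float),K(p),np.array(p["D"]))[0,0]
    d=p["E"][:3,:3]@[u[0],u[1],1]; return p["E"][:3,3],d/np.linalg.norm(d)
def tri(L):
    A=0;b=0
    for o,d in L: P=np.eye(3)-np.outer(d,d); A=A+P; b=b+P@o
    return np.linalg.solve(A,b)
def onz(o,d,z): return o+d*(z-o[2])/d[2]
E
python3 - <<'E'
from h import *
np.set_printoptions(precision=4,suppress=True)
print(tool()); L=[]
for n in("scene","top","wrist"):
    p=shot(n); cv2.imwrite(f"pics/{n}0.png",p["image"])
    for t in("knob","car","cap","dish","wrench"):
        g=r.place_of(p,t)
        if g:
            print(n,t,[(np.round(x["pixel"]),round(x["score"],2)) for x in g[:2]])
            if t=="knob" : L.append(ray(p,g[0]["pixel"]))
print(tri(L), tri(L[:2]))
print(r.sense()["wrist_force"],r.sense()["t"])
E
```

```text
[[-0.9474 -0.0003  0.3201  0.2   ]
 [-0.3201  0.0012 -0.9474 -0.5917]
 [-0.0001 -1.     -0.0012  0.2134]
 [ 0.      0.      0.      1.    ]]
scene knob [(array([288., 218.]), 0.65)]
scene car [(array([286., 244.]), 0.67)]
scene cap [(array([186., 267.]), 0.63)]
scene dish [(array([366., 207.]), 0.84)]
scene wrench [(array([358., 276.]), 0.93)]
top knob [(array([348., 260.]), 0.46)]
top car [(array([347., 265.]), 0.65)]
top cap [(array([436., 296.]), 0.92), (array([260., 274.]), 0.68)]
top dish [(array([260., 276.]), 0.8)]
top wrench [(array([312., 198.]), 0.69), (array([347., 267.]), 0.57)]
[ 0.5825 -0.0006  0.106 ] [ 0.5825 -0.0006  0.106 ]
[ 0.5468 -0.5017 -0.0488] 0.9
```

Run:
```python
import cv2,numpy as np
a=cv2.imread("pics/scene0.png")[150:330,130:430];b=cv2.imread("pics/top0.png")[150:330,200:500]
cv2.imwrite("pics/a.png",np.vstack([cv2.resize(x,(500,300),interpolation=cv2.INTER_CUBIC) for x in(a,b)]))
```

```text
(no output)
```

View pics/a.png

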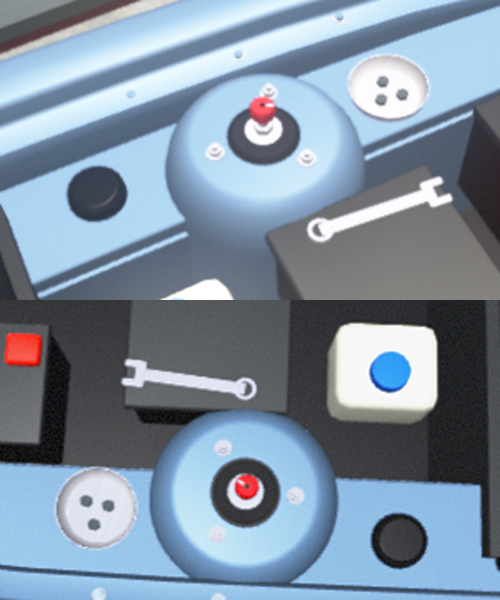

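```bash
python3 -m handwheel '{"turn":[[0,0,0],[0,0,0],[0,0,0],[0,0,0],[0,0,0],[0,0,0],[0,0,0],[0,0,0],[0,0,0],[0,0,0]],"travel":[[-0.046,-0.004,-0.0365],[-0.046,-0.004,-0.0365],[-0.046,-0.004,-0.0365],[-0.046,-0.004,-0.0365],[-0.046,-0.004,-0.0365],[-0.046,0,-0.0365],[-0.046,0,-0.0365],[-0.046,0,-0.0365],[-0.046,0,-0.0365],[-0.046,0,-0.0365]],"claw":[0,0,0,0,0,0,0,0,0,0]}' 20
python3 -c "
from h import *
T=tool();d=np.array([.5825,-.0006,.2])-T[:3,3];print(T[:3,:3].T@d,r.sense()['joint_positions'],r.sense()['t'])"
```

```text
t: 2.15
eef_pos: [0.5199, -0.0973, 0.2341]
tool_rot: [-0.115, 0.115, -0.698, 0.698]
wrist_force: [1.6, -1.9, -0.3]
width: 0.0911
[-0.09020699  0.03414248 -0.07162358] [-2.97899826e-01  3.37591870e-01  1.55346562e+00 -7.24680395e-05
  1.24995381e+00  9.47080111e-01] 2.15
```

```bash
python3 -m handwheel '{"turn":[[0,0,0],[0,0,0],[0,-0.18,0],[0,-0.18,0],[0,-0.18,0],[0,-0.18,0],[0,0,0]],"travel":[[-0.045,0.016,-0.036],[-0.045,0.016,-0.036],[0,0,0],[0,0,0],[0,0,0],[0,0,0],[0,0,0]],"claw":[0,0,0,0,0,0,0]}'
python3 - <<'E'
from h import *
np.set_printoptions(precision=4,suppress=True)
p=shot("wrist"); cv2.imwrite("pics/w1.png",p["image"])
g=r.place_of(p,"knob"); print([(x["pixel"],x["score"]) for x in g])
for x in g[:2]: print(onz(*ray(p,x["pixel"]),.1065))
T=tool();print(T, r.sense()["t"],r.sense()["joint_positions"][5])
E
```

```text
t: 3.02
eef_pos: [0.5813, -0.0021, 0.202]
tool_rot: [-0.353, 0.353, -0.613, 0.613]
wrist_force: [0.5, 0.4, -0.2]
width: 0.0908
[([309.2, 233.7], 0.87)]
[0.578  0.0015 0.1065]
[[-0.5052  0.      0.863   0.5813]
 [-0.863   0.     -0.5052 -0.0021]
 [-0.     -1.      0.      0.2019]
 [ 0.      0.      0.      1.    ]] 3.125 0.4233028810541241
```

View pics/w1.png

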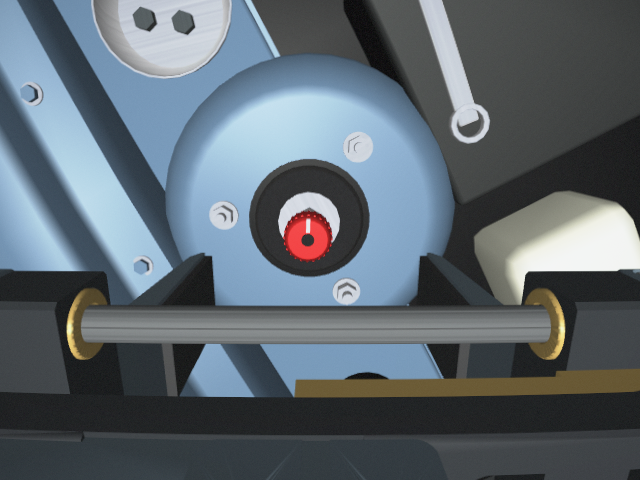

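```bash
python3 -m handwheel '{"turn":[[0,0,0],[0,0,0],[0,0,0],[0,0,0],[0,0,0],[0,0,0],[0,0,0],[0,0,0]],"travel":[[-0.0016,0.04,-0.0024],[0,0.04,0],[0,0.034,0],[0,0,0],[0,0,0],[0,0,0],[0,0,0],[0,0,0]],"claw":[0,0,0,0,255,255,255,255]}' 25
python3 -c "
from h import *
s=r.sense();print(s['wrist_force'],s['moment'],s['width'],s['eef_pos'],s['t'])"
```

```text
t: 4.12
eef_pos: [0.5802, 0.0005, 0.0885]
tool_rot: [-0.353, 0.353, -0.612, 0.613]
wrist_force: [-0.6, 0.2, -0.2]
width: 0.0541
[-0.5501273   0.20349609 -0.16114877] [ 0.02787323 -0.08203797 -0.02791423] 0.05407175552338934 [5.80227583e-01 4.98024475e-04 8.84687097e-02] 4.125
```

```bash
python3 -m handwheel '{"turn":[[0,0,0],[0,0,0],[0,0,0],[0,0,0],[0,0,0]],"travel":[[0,0,0],[0,0,0],[0,0,0],[0,0,0],[0,0,0]],"claw":[255,255,255,255,255]}' 25
python3 -c "
from h import *
s=r.sense();print(s['wrist_force'],s['moment'],s['width'],s['eef_pos'],s['t'])"
```

```text
t: 4.75
eef_pos: [0.5775, 0.0016, 0.0877]
tool_rot: [0.352, -0.354, 0.614, -0.611]
wrist_force: [-11.4, 7.4, 10.5]
width: 0.0314
[-11.43263871   7.38358297  10.46375091] [ 1.5016892   2.3162999  -0.02346293] 0.03140545819250806 [0.5774602  0.0016304  0.08766509] 4.75
```

```bash
python3 -m handwheel '{"turn":[[0,0,0],[0,0.12,0],[0,0.12,0],[0,0.12,0],[0,0,0]],"travel":[[0.0004,0,-0.0029],[0,0,0],[0,0,0],[0,0,0],[0,0,0]],"claw":[255,255,255,255,255]}' 25
cat > s.py <<'E'
from h import *
np.set_printoptions(precision=4,suppress=True)
s=r.sense();print(*[np.array(s[k]) for k in('wrist_force','moment','width','eef_pos','t','joint_positions')]);T=tool();print("yaw x",np.degrees(np.arctan2(T[1,0],T[0,0])))
E
python3 s.py
```

```text
t: 5.38
eef_pos: [0.5776, 0.0015, 0.0878]
tool_rot: [-0.238, 0.238, -0.666, 0.666]
wrist_force: [2.5, 0.6, -3.9]
width: 0.0312
[ 2.5231  0.6008 -3.9194] [-0.0403 -0.5382 -0.0253] 0.031170663503069622 [0.5776 0.0015 0.0878] 5.375 [-0.1007  0.5776  1.6003 -0.0001  0.9632  0.7838]
yaw x -140.67951283298677
```

```bash
python3 -m handwheel '{"turn":[[0,0.12,0],[0,0.12,0],[0,0.12,0],[0,0,0]],"travel":[[0,0,0],[0,0,0],[0,0,0],[0,0,0]],"claw":[255,255,255,255]}' 25
python3 s.py
python3 -m handwheel '{"turn":[[0,0.12,0],[0,0.12,0],[0,0,0]],"travel":[[0,0,0],[0,0,0],[0,0,0]],"claw":[255,255,255]}' 25
python3 s.py
```

```text
t: 5.88
eef_pos: [0.5776, 0.0014, 0.0878]
tool_rot: [-0.116, 0.116, -0.697, 0.698]
wrist_force: [4.0, -2.8, -6.6]
width: 0.0313
[ 3.9633 -2.782  -6.5608] [-0.6945 -0.6794 -0.0275] 0.03129286322691933 [0.5776 0.0014 0.0878] 5.875 [-0.1008  0.5776  1.6002 -0.0004  0.9632  1.1413]
yaw x -161.1510059330438
t: 6.25
eef_pos: [0.5776, 0.0013, 0.088]
tool_rot: [-0.032, 0.032, -0.706, 0.707]
wrist_force: [4.2, -3.6, -4.4]
width: 0.0313
[ 4.1674 -3.6444 -4.3846] [-0.7871 -0.6003 -0.0327] 0.0312878168561044 [0.5776 0.0013 0.088 ] 6.25 [-0.1009  0.5773  1.6001 -0.0005  0.9634  1.3799]
yaw x -174.82928620025646
```

```bash
python3 -m handwheel '{"turn":[[0,0.1,0],[0,0,0]],"travel":[[0,0,0],[0,0,0]],"claw":[255,255]}' 25
python3 s.py
python3 -m handwheel '{"turn":[[0,0.1,0],[0,0,0]],"travel":[[0,0,0],[0,0,0]],"claw":[255,255]}' 25
python3 s.py
python3 -m handwheel '{"turn":[[0,0.1,0],[0,0,0]],"travel":[[0,0,0],[0,0,0]],"claw":[255,255]}' 25
python3 s.py
```

```text
t: 6.5
eef_pos: [0.5776, 0.0012, 0.088]
tool_rot: [0.003, -0.003, -0.707, 0.707]
wrist_force: [4.5, -5.3, -4.9]
width: 0.0314
[ 4.5084 -5.2631 -4.8584] [-0.9211 -0.5381 -0.0124] 0.03142678409607805 [0.5776 0.0012 0.088 ] 6.5 [-0.1009  0.5774  1.6002 -0.0006  0.9633  1.4793]
yaw x 179.4799156774048
t: 6.75
eef_pos: [0.5776, 0.0012, 0.088]
tool_rot: [0.038, -0.039, -0.706, 0.706]
wrist_force: [2.9, -5.5, -4.0]
width: 0.0316
[ 2.8675 -5.5098 -3.9642] [-0.8677 -0.5942  0.1316] 0.03164045464152187 [0.5776 0.0012 0.088 ] 6.75 [-0.101   0.5773  1.6002 -0.0007  0.9633  1.579 ]
yaw x 173.76610386217888
t: 7.0
eef_pos: [0.5774, 0.0012, 0.0881]
tool_rot: [0.074, -0.074, -0.703, 0.703]
wrist_force: [2.2, -5.4, -1.4]
width: 0.0315
[ 2.1601 -5.4394 -1.4335] [-0.9881 -0.3809  0.0759] 0.03145844673276178 [0.5774 0.0012 0.0881] 7.0 [-0.101   0.5771  1.6003 -0.0008  0.9637  1.6791]
yaw x 168.03001668033428
```

```bash
python3 -m handwheel '{"turn":[[0,0,0],[0,0.1,0],[0,0,0]],"travel":[[0,0,0],[0,0,0],[0,0,0]],"claw":[255,255,255]}' 50
python3 s.py
python3 -m handwheel '{"turn":[[0,0.1,0],[0,0,0]],"travel":[[0,0,0],[0,0,0]],"claw":[255,255]}' 50
python3 s.py
python3 -c "
from h import *
p=shot('wrist');cv2.imwrite('pics/w2.png',p['image'])"
```

```text
t: 7.38
eef_pos: [0.5781, 0.0009, 0.0882]
tool_rot: [0.108, -0.109, -0.698, 0.699]
wrist_force: [5.6, -6.8, -3.3]
width: 0.0306
[ 5.5892 -6.7991 -3.285 ] [-1.5263 -0.7862 -0.0535] 0.030601816109038393 [0.5781 0.0009 0.0882] 7.375 [-0.1012  0.5771  1.5997 -0.0012  0.9631  1.7792]
yaw x 162.3020459396455
t: 7.62
eef_pos: [0.5779, 0.0009, 0.0883]
tool_rot: [0.143, -0.144, -0.692, 0.693]
wrist_force: [3.0, -7.7, -0.4]
width: 0.031
[ 2.9888 -7.6895 -0.4114] [-1.2435 -0.546   0.0986] 0.03098371695905513 [0.5779 0.0009 0.0883] 7.625 [-0.1012  0.577   1.5998 -0.0011  0.9633  1.8791]
yaw x 156.57126211739637
```

View pics/w2.png

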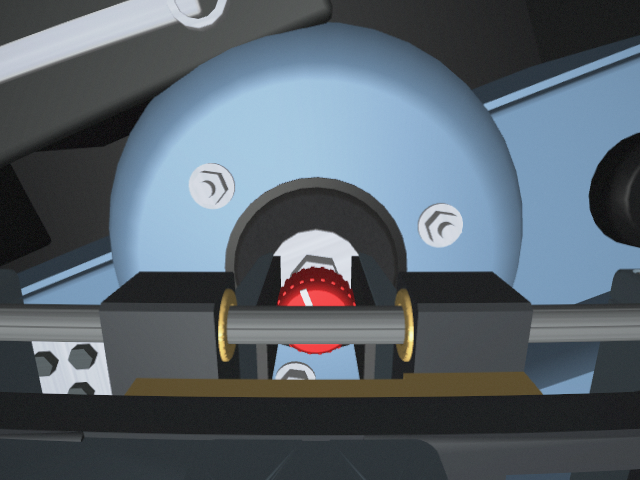

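```bash
cat > ang.py <<'E'
from h import *
def line(p,box=None,z=.1165):
    im=p["image"].astype(int); c0,r0,c1,r1=box
    # knob centre from red region, white line = bright in all channels inside red hull
    sub=im[r0:r1,c0:c1]; red=((sub[...,2]>120)&(sub[...,1]<90)).astype(np.uint8)
    n,lab,st,_=cv2.connectedComponentsWithStats(red); k=1+np.argmax(st[1:,4])
    hull=cv2.convexHull(np.argwhere(lab==k)[:,::-1].astype(np.int32))
    m=np.zeros(red.shape,np.uint8); cv2.fillConvexPoly(m,hull,1); m=cv2.erode(m,np.ones((3,3)))
    w=(m>0)&(sub.min(2)>110)
    pts=np.array([onz(*ray(p,(c+c0,rr+r0)),z)[:2] for rr,c in np.argwhere(w)])
    cen=pts.mean(0); u=np.linalg.svd(pts-cen)[2][0]
    return len(pts),cen,np.degrees(np.arctan2(u[1],u[0])),np.ptp((pts-cen)@u)
E
python3 - <<'E'
from ang import *
p=r.read_camera("wrist"); he=np.array(p["hand_eye"])
def P(f,T): q=dict(p); q["image"]=cv2.imread(f); q["E"]=T@he; return q
T1=np.array([[-0.5052,0,.863,.5813],[-.863,0,-.5052,-.0021],[0,-1,0,.2019],[0,0,0,1]])
print(line(P("pics/w1.png",T1),(270,195,345,270)))
print(line(P("pics/w2.png",tool()),(285,262,350,306)))
E
```

```text
(67, array([0.58212662, 0.00845138]), np.float64(-122.72502636224388), np.float64(0.008718808867918927))
(137, array([0.58648343, 0.00094612]), np.float64(179.3572023153052), np.float64(0.007337664339969309))
```

```bash
python3 -m handwheel '{"turn":[[0,-0.14,0],[0,-0.14,0],[0,-0.14,0],[0,-0.14,0],[0,-0.14,0],[0,-0.14,0],[0,0,0]],"travel":[[0,0,0],[0,0,0],[0,0,0],[0,0,0],[0,0,0],[0,0,0],[0,0,0]],"claw":[255,255,255,255,255,255,255]}' 50
python3 - <<'E'
from ang import *
import s
p=shot("wrist");cv2.imwrite("pics/w3.png",p["image"])
print(line(p,(285,262,350,306)))
E
```

```text
t: 8.6
eef_pos: [0.5779, 0.0016, 0.0882]
tool_rot: [-0.151, 0.15, -0.691, 0.691]
wrist_force: [4.9, -1.0, 1.7]
width: 0.0311
[ 4.9332 -0.9586  1.6506] [-0.0723 -0.8562 -0.0975] 0.031080680325499613 [0.5779 0.0016 0.0882] 8.6 [-0.1006  0.577   1.5999  0.0002  0.9634  1.0401]
yaw x -155.36461824627207
(136, array([0.5834, 0.0084]), np.float64(-133.55893980700952), np.float64(0.00731084256385219))
```

```bash
python3 -m handwheel '{"turn":[[0,-0.14,0],[0,-0.14,0],[0,-0.14,0],[0,-0.14,0],[0,0,0]],"travel":[[0,0,0],[0,0,0],[0,0,0],[0,0,0],[0,0,0]],"claw":[255,255,255,255,255]}' 50
python3 - <<'E'
from ang import *
import s
p=shot("wrist");cv2.imwrite("pics/w4.png",p["image"])
print(line(p,(285,262,350,306)))
E
```

```text
t: 9.28
eef_pos: [0.5776, 0.0019, 0.0882]
tool_rot: [0.335, -0.334, 0.623, -0.623]
wrist_force: [4.3, 3.2, 3.3]
width: 0.0311
[4.3135 3.16   3.2902] [ 0.9086 -0.4565  0.0848] 0.031119721897211565 [0.5776 0.0019 0.0882] 9.275 [-0.1004  0.5769  1.6001  0.0006  0.9639  0.4853]
yaw x -123.57721135039397
(139, array([0.5785, 0.0109]), np.float64(-100.59065874514407), np.float64(0.007425027606756077))
```

```bash
python3 -m handwheel '{"turn":[[0,0,0],[0,0,0],[0,0,0],[0,0,0],[0,0,0],[0,0,0],[0,0,0],[0,0,0],[0,0,0]],"travel":[[0,0,0],[0,0,0],[0,0,0],[0,0,0],[0,0,0],[0,-0.038,0],[0,-0.038,0],[0,-0.038,0],[0,0,0]],"claw":[0,0,0,0,0,0,0,0,0]}' 20
python3 - <<'E'
from ang import *
import s
p=shot("wrist");cv2.imwrite("pics/w5.png",p["image"])
g=r.cut_out(p,"knob"); print(g[0]["box"] if g else 0)
print(line(p,(260,195,355,275)))
E
```

```text
t: 10.45
eef_pos: [0.5788, 0.0015, 0.2047]
tool_rot: [-0.336, 0.333, -0.622, 0.624]
wrist_force: [0.9, -0.2, -0.6]
width: 0.0909
[ 0.8795 -0.1503 -0.6328] [-0.0294  0.0001  0.0247] 0.09090024205110137 [0.5788 0.0015 0.2047] 10.45 [-0.1006  0.4352  1.4788  0.      1.2224  0.4845]
yaw x -123.52259616640183
[286.7, 213.9, 50.2, 45.6]
(68, array([0.5781, 0.0102]), np.float64(-101.21872558020209), np.float64(0.009566705278371692))
```

View pics/w5.png

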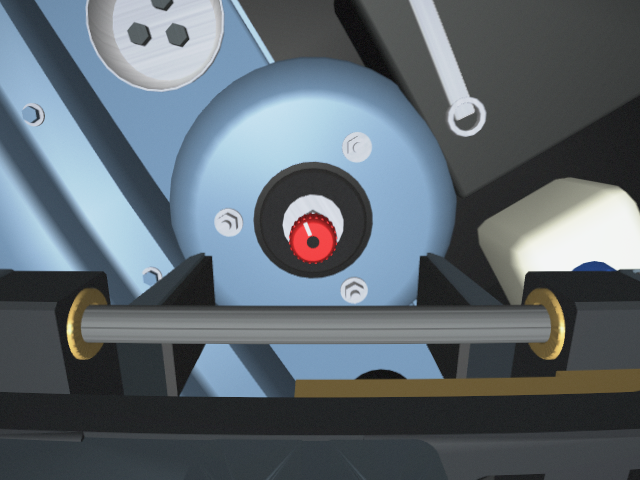

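```bash
python3 -c "
from cell import r
print(r.close_job())"
```

```text
the job is handed in; nothing more can be done
None
```

I turned the red knob clockwise to its stop, backed it off four clicks, let go, lifted the gripper clear and handed the job in at about 10.5 s. No verdict was reported.

- **Stop reached:** the index line went from about 57° to about −1°, a turn of about 58°. That is three clicks, the most the knob could start with. The gripper turned about 83° and slipped on the knob after that, as it would against a stop.
- **Four clicks back:** the index line read 79.4° while gripped, 80° back from the stop. After release it read 78.8°, which fits the fourth notch and is one click (about 21°) past where it started.
- **Other things:** the last wrist picture shows the wrench and the dish where they were, but it does not properly show the cap. The arm never went near the cap, and I did not measure any of their positions again. The last wrist force was about 1 N, with the gripper open and clear.
- **A disagreement:** the fixed cameras and the wrist camera put the knob about 5 mm apart. The grip showed the wrist camera was right, and I moved the arm to match before turning.

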